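Close the dry-storage case on the watch bench

ROBOT

A 7-joint arm with a two-finger parallel gripper is mounted at the origin on the work surface. World frame = base frame: x ahead of the robot, y to its left, z up, the work surface at z = 0. Lengths are in m, angles in rad, forces in N, time in s.
With the tool pointing down it reaches from about 0.4 to 0.875 m from the base axis. Payload 6.5 kg.
Tool frame: the origin (TCP) lies midway between the tips of the shut fingers; the grasp point (between the pads) lies 19 mm behind it; z points along the fingers, y is the direction in which the jaws open and shut (so a half turn about z gives the same grasp; the last joint's range is limited). The gripper opens to 85 mm and grips with 20 to 120 N. Pads are 22 mm wide; open, the fingers measure 114 mm over their backs; the gripper's body (76 mm by 85 mm) begins 54 mm behind the grasp point. The pads swing forward as they close: fully open they stand 13 mm farther back than shut.
Start: joints at [-1.319, 0.536, -0.004, 1.538, 0.003, 1.067, -0.071], TCP at [0.203, 0.617, 0.231] pointing down, gripper open.
Joint ranges: [-2.7, 2.7], [-0.37, 2.16], [-1.27, 1.26], [0.24, 2.4], [-1.31, 4.45], [0.19, 1.91], [-2.76, 2.76]. Speed limits (rad/s): [2.39, 2.39, 3.14, 3.14, 3.14, 3.14, 3.14].

INTERFACE

Orientations are given as a rotation vector (axis times angle).
In Python, from plant import env gives the robot as it stands. Calls block until the motion is done:
- env.goto(position, orientation): joint-space move of the TCP to a pose.
- env.move_linear(position, rot=None, velocity=0.15, contact_N=None): straight line of the TCP; rot=None keeps the orientation; velocity is the mean speed in m/s. With contact_N (N) it stops when the force on the tool has changed by that much, and returns True; else False.
- env.move_j(angles): joint-space move.
- env.set_gripper(opening, effort=None): finger opening in m; effort is the grip in N (None keeps the last); returns when the fingers have stopped.
- env.pause(seconds).
- env.solve_ik(position, orientation): joint angles nearest the present ones, or None.
- env.get_state(): the state.
- env.read_camera(name): name is "side" or "top"; returns the picture (420x560x3 uint8, blue, green, red); there is no depth.
- env.camera_params(name): a dict with "fx", "fy", "cx", "cy" (pixels), "pose" (4x4, takes a point from camera to world coordinates). Camera axes: x right, y down, z forward; pixel columns grow to the right and rows downward; lengths in m; the calibration is good to about 2 mm. A picture is of the moment at which its call begins. camera_params takes no time and is no camera call.
A pose or a line that the arm cannot do raises env.MotionError and nothing moves.
- env.finish_job(): hands the job in, once; it reports no verdict.
Trained networks look in the newest picture that a camera, given by its name, has taken for a name from the list of things; names that differ only in an ending like _2 or _b are one class to them, and where a whole thing is asked for, a point or a joint stands for the part that bears it (a point fixed in the world has none). Each returns a list of dicts, best first, with "p" (0 to 1); they miss things now and then, are a little off and sometimes report something else, mostly with a low value. They report only what shows in the picture. A call takes as long as a camera call.
- env.recognise(camera, label): "at" ([column, row] in pixels, amid what is visible of it).
- env.cut_out(camera, label): "mask" (420x560 bool, what is visible of it) and "at" ([column, row] in pixels, amid what is visible of it).
- env.spot_point(camera, label): "at" ([column, row] in pixels: a listed point, or the origin of a listed thing).
The state is a dict: "time": time; "qpos": joint angles; "qvel": joint speeds; "joint_efforts": joint torques, N m; "ee_pos": TCP position; "orientation": TCP orientation; "contact_force": force on the tool from outside, world axes, zero at the start; "ft_torque": the same for the moment, N m; "finger_gap": finger opening in m.
Only numpy, scipy, OpenCV 4.12 (cv2) and the standard library are available. Lean on these libraries where they do the work, as an engineer would, in place of code of your own. Each camera call takes 0.05 s, during which the arm holds its last target.

TASK

Close the dry-storage case that stands open on the watch bench. Push its heavy cover off the hinge's friction hold and ease it down onto the rubber seal, holding back its weight so that it does not slam; then press down on its front bar until you feel the seal reach its bottom stop, with about 10 to 15 N and no more than 20 N. Let go of the case, and leave the dish, the press, the silicone block and the tweezer where they are.

Things in the scene. Friction and masses are not known exactly. Their poses are not given: they have to be found in the camera images.
- case: White open-topped case fixed to the bench, 170 (x) x 200 (y) x 90 mm high, with a black inner tray of small watch parts. Origin: centre of its underside. Its x axis points from its open front (robot side) to the hinged back, y along the hinge, z up. Walls 6 mm thick.
- cover (a joint): Hinge of the steel-framed clear cover, 0.7 to 1.05 kg; rad above level: 1.28 to 1.5 at the start, grows opening, stop 1.6. Dry friction of 0.35 N m holds it above about 1.05 to 1.22 rad (by weight); lower, it falls unless carried (2 to 4 N at the bar when near level). Over 1 rad/s in the last 0.25 rad is a slam. Lands on the seal at -0.01 to 0.07 rad; with the seal home: -0.04 to 0.04.
- cover_hinge (a point): Point on the hinge axis, mid-length, 102 mm above the bench, 85 mm behind the case's centre (towards the case's +x). From here the cover is 176 mm deep, 200 mm wide, 8 mm thick (4 mm each side of the axis's plane), centre of mass about 100 mm out.
- cover_bar (a point): Middle of the round steel bar at the cover's free edge: 16 mm thick, 120 mm long, parallel to the hinge, 215 mm from its axis in the cover's plane. Arms 10 mm wide, 55 mm either side of the middle, carry it; between them a 31 mm gap from bar to cover lets a finger pass. Turns freely between fingers as the cover swings. Level, it is 102 mm up and 45 mm in front of the case.
- seal (a joint): Travel of the black rubber seal strip in the front rim (160 x 9 mm, 163 mm from the hinge axis), m: 0 at the start, 0.005 at its bottom stop. Moves down at 9 N on the strip (about 3 to 6 N down on the bar, weight helping) and stays. The stop's height varies 6 mm up or down, unmeasured: felt as a sharp rise of force. Over 35 N on the strip (some 22 N on the bar) damages it.
- dish: White ceramic bowl, 90 mm wide, 28 mm high, loose; origin at the centre of its underside. Not to be moved.
- press: Silver bench press for watch cases, base 100 x 80 mm, 200 mm high with its arm, loose, 1.6 kg; origin at the centre of its underside. Not to be moved.
- mat_block: Orange silicone block, 90 x 70 x 25 mm, loose; origin at the centre of its underside. Not to be moved.
- tweezer: Steel tweezer lying flat, 130 mm long, 6 mm high, loose; origin near its middle on the bench. Not to be moved.

How it is judged:
By the outcome, as a careful person would: the job done as asked, in the order asked, and still so for the second after the job is handed in, with the robot touching nothing.
It also fails if it takes over 67 s, if anything falls off the work surface, if the arm or the gripper's body presses on something with over 40 N, if the wrist force passes 120 N, or if a joint passes its speed limit or range.

## Working session

There is one attempt and no reset: what is moved stays moved. The work goes in short steps, each a Python script; the robot and the scene stay as the last script left them, time stands still between calls to the robot, and variables do not carry over. Pictures are saved under pics/ and viewed, and the job is handed in when it is done.

```bash
ls; mkdir -p pics; python3 - <<'E'
from plant import env
import cv2,numpy as np
for c in ["side","top"]:
    im=env.read_camera(c); cv2.imwrite(f"pics/{c}0.png",im)
    p=env.camera_params(c); print(c,p["fx"],p["cx"],p["cy"],np.round(p["pose"],3).tolist())
    for l in ["case","cover_hinge","cover_bar","dish","press","mat_block","tweezer"]:
        r=env.spot_point(c,l); print(l,[(np.round(x["at"],1).tolist(),round(x["p"],2)) for x in r[:3]])
s=env.get_state();print(s)
E
```

```text
pics
side 403.2728337044953 284.0138119921706 207.8919128213004 [[-0.984, -0.126, 0.127, 0.474], [-0.177, 0.616, -0.767, 0.671], [0.018, -0.778, -0.629, 0.654], [0.0, 0.0, 0.0, 1.0]]
case [([257.9, 243.1], 0.97), ([282.5, 155.2], 0.29)]
cover_hinge [([215.7, 198.7], 0.89)]
cover_bar [([222.3, 116.0], 0.67)]
dish [([331.6, 366.0], 0.79), ([280.9, 156.0], 0.34)]
press [([283.6, 153.1], 0.58)]
mat_block [([348.2, 165.0], 0.94)]
tweezer [([201.4, 364.5], 0.76)]
top 409.78710908779215 278.9198345446044 208.58883591421326 [[0.02, -0.984, 0.176, 0.425], [-1.0, -0.02, -0.0, -0.009], [0.004, -0.176, -0.984, 1.089], [0.0, 0.0, 0.0, 1.0]]
case [([272.1, 195.2], 0.85)]
cover_hinge [([272.1, 157.3], 0.82)]
cover_bar [([270.6, 135.7], 0.86), ([272.1, 198.3], 0.58)]
dish [([163.1, 268.5], 0.73)]
press [([415.6, 192.8], 0.65)]
mat_block [([408.2, 269.6], 0.77), ([274.7, 155.0], 0.32)]
tweezer [([153.7, 188.8], 0.52)]
{'time': 0.8, 'qpos': array([-1.31919812,  0.53637195, -0.00437881,  1.53789153,  0.00258081,
        1.06732221, -0.07119785]), 'qvel': array([-1.99511022e-04,  9.29901488e-05, -4.18814393e-04,  7.49783527e-04,
       -1.04504213e-03, -3.17844449e-04,  4.92416735e-04]), 'joint_efforts': array([ 9.61082987e-04, -5.83299744e+01,  1.04819264e+00, -2.59434932e+01,
        1.24204037e-02,  1.84644530e-03, -2.71127539e-05]), 'ee_pos': array([0.20311394, 0.61744286, 0.23131159]), 'orientation': array([4.97077075e-01, 3.10199426e+00, 1.64841888e-05]), 'contact_force': array([ 0.30045007,  0.16380089, -0.02544722]), 'ft_torque': array([-0.01515324,  0.00447455, -0.04390481]), 'finger_gap': 0.0852274651594135}
```

View pics/side0.png

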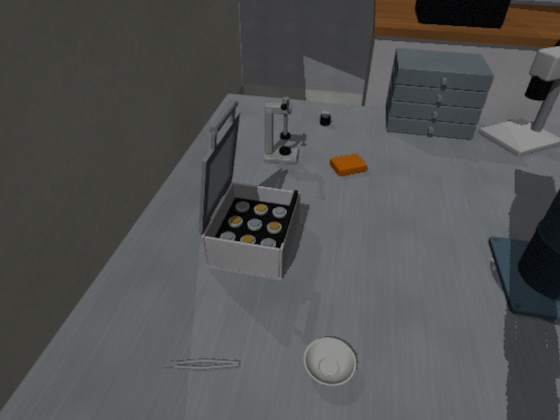

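View pics/top0.png

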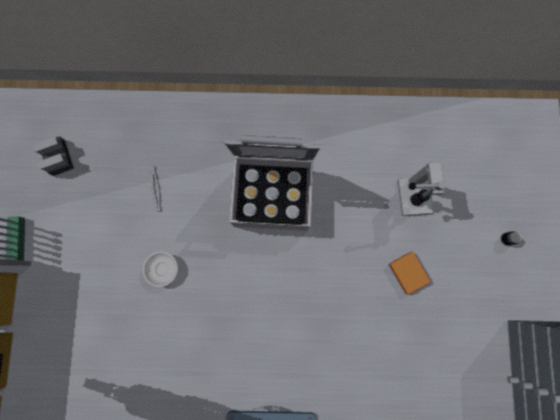

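```bash
cat > h.py <<'E'
from plant import env
import numpy as np
def ray(c,uv):
    p=env.camera_params(c);P=np.array(p["pose"])
    d=P[:3,:3]@np.array([(uv[0]-p["cx"])/p["fx"],(uv[1]-p["cy"])/p["fy"],1.]);return P[:3,3],d
def atz(c,uv,z):
    o,d=ray(c,uv);return o+d*(z-o[2])/d[2]
def tri(a,b):
    A=np.zeros((3,3));B=np.zeros(3)
    for c,uv in (("side",a),("top",b)):
        o,d=ray(c,uv);d=d/np.linalg.norm(d);M=np.eye(3)-np.outer(d,d);A+=M;B+=M@o
    return np.linalg.solve(A,B)
def proj(c,X):
    p=env.camera_params(c);P=np.array(p["pose"]);x=P[:3,:3].T@(np.array(X)-P[:3,3])
    return np.array([p["fx"]*x[0]/x[2]+p["cx"],p["fy"]*x[1]/x[2]+p["cy"]])
E
python3 - <<'E'
from h import *
print("case",atz("side",[257.9,243.1],0),atz("top",[272.1,195.2],0))
print("hinge",atz("side",[215.7,198.7],.102),atz("top",[272.1,157.3],.102))
print("bar",tri([222.3,116],[270.6,135.7]))
for n,s,t in (("dish",[331.6,366],[163.1,268.5]),("press",[283.6,153.1],[415.6,192.8]),("mat",[348.2,165],[408.2,269.6]),("tw",[201.4,364.5],[153.7,188.8])):
    print(n,atz("side",s,0),atz("top",t,0))
E
```

```text
case [0.64260421 0.01254034 0.        ] [0.65698873 0.01015353 0.        ]
hinge [ 0.74083717 -0.00491504  0.102     ] [0.73224306 0.01055981 0.102     ]
bar [0.7072425  0.00985499 0.31424445]
dish [0.4471232 0.2869251 0.       ] [0.45421943 0.29222774 0.        ]
press [ 0.65541572 -0.39371564  0.        ] [ 0.6716578  -0.38038183  0.        ]
mat [ 0.45428905 -0.36685523  0.        ] [ 0.46411315 -0.35274903  0.        ]
tw [0.6700675  0.32670047 0.        ] [0.66819421 0.33269656 0.        ]
```

The case is mid-top-image, its front edge at about row 224 and turned by a few degrees. The cover stands nearly upright with its bar at about (270,137). I'll zoom in to get the corners.

```bash
python3 - <<'E'
import cv2
a=cv2.imread("pics/top0.png")[120:240,215:330];cv2.imwrite("pics/tz.png",cv2.resize(a,None,fx=5,fy=5,interpolation=cv2.INTER_CUBIC))
a=cv2.imread("pics/side0.png")[90:285,190:320];cv2.imwrite("pics/sz.png",cv2.resize(a,None,fx=3,fy=3,interpolation=cv2.INTER_CUBIC))
E
```

```text
(no output)
```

View pics/tz.png

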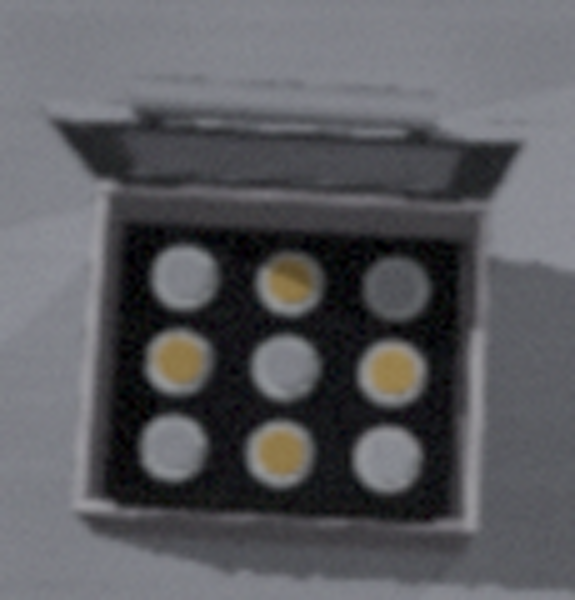

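View pics/sz.png

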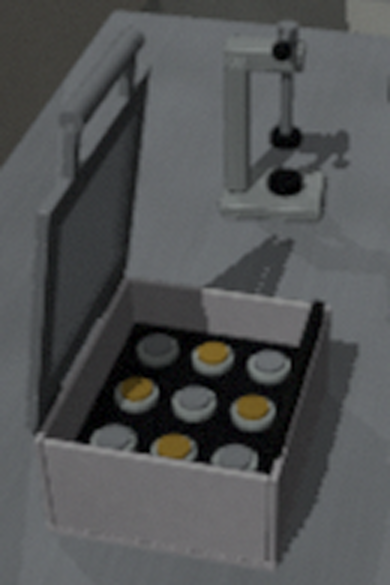

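```bash
cat > fit.py <<'E'
from h import *
from scipy.optimize import least_squares
def case(p,l):
    x,y,w=p[:3];c,s=np.cos(w),np.sin(w);l=np.array(l)
    return np.array([x+c*l[0]-s*l[1],y+s*l[0]+c*l[1],l[2]])
def cover(th,r,y): return [0.085-r*np.cos(th),y,.102+r*np.sin(th)]
T=[((230.6,221.6),[-.085,.1,.09]),((310.6,225),[-.085,-.1,.09]),((235.6,158),[.085,.1,.09]),((312,161),[.085,-.1,.09])]
S=[((203.3,236.7),[.085,.1,.09]),((281.7,248.3),[-.085,.1,.09]),((300,191.7),[-.085,-.1,.09]),((207.3,266),[.085,.1,0]),((281.7,277.3),[-.085,.1,0])]
BT=[((241.6,139),.06),((302.4,141.6),-.06)];BS=[((213.3,126),.06),((235.7,103.3),-.06)]
def res(p):
    r=[]
    for c,L in(("top",T),("side",S)):
        for uv,l in L:r+=list(proj(c,case(p,l))-uv)
    for c,L in(("top",BT),("side",BS)):
        for uv,yy in L:r+=list(proj(c,case(p,cover(p[3],.215,yy)))-uv)
    return r
if __name__=="__main__":
    s=least_squares(res,[.65,.01,0,1.4],loss="soft_l1")
    print(s.x,np.round(np.reshape(res(s.x),(-1,2)),1).tolist())
    print("hinge",case(s.x,[.085,0,.102]),"bar",case(s.x,cover(s.x[3],.215,0)),"lvl",case(s.x,cover(0,.215,0)))
E
python3 fit.py
```

```text
[ 0.64934826  0.00792272 -0.02775137  1.41379924] [[-0.4, 0.9], [0.7, 1.3], [-0.8, -1.9], [1.6, -1.2], [-2.0, -0.7], [1.2, 0.9], [0.5, -1.2], [-1.4, 0.3], [0.5, 2.2], [0.6, 0.1], [0.3, 0.3], [0.3, 3.8], [-1.6, -1.6]]
hinge [0.73431553 0.00556416 0.102     ] bar [0.70071259 0.00649693 0.31435577] lvl [0.51939831 0.01152994 0.102     ]
```

```bash
cat >> h.py <<'E'
from scipy.spatial.transform import Rotation as Ro
YAW=-0.0278; HX,HY,HZ=0.7343,0.0056,0.102
ex=np.array([np.cos(YAW),np.sin(YAW),0]); 
def rot(sgn):
    y=sgn*ex;z=np.array([0,0,-1.]);x=np.cross(y,z);return Ro.from_matrix(np.c_[x,y,z]).as_rotvec()
def tcp(th,r=.215,off=.019): # TCP for bar at th
    return np.array([HX,HY,HZ])-r*np.cos(th)*ex+np.array([0,0,r*np.sin(th)-off])
E
python3 - <<'E'
from h import *
s=env.get_state();print(Ro.from_rotvec(s["orientation"]).as_matrix().round(2).tolist())
for sg in(1,-1):
    R=rot(sg)
    for p in(tcp(1.41)+[0,0,.09],tcp(1.41),tcp(.7),tcp(0)): 
        q=env.solve_ik(p,R);print(sg,p.round(3),None if q is None else np.round(q,2))
E
```

```text
[[-0.95, 0.31, 0.0], [0.31, 0.95, 0.0], [-0.0, 0.0, -1.0]]
1 [0.7   0.007 0.385] [-0.46  0.6   0.69  1.21 -0.37  1.46  0.15]
1 [0.7   0.007 0.295] [-0.47  0.65  0.67  1.34 -0.4   1.28  0.19]
1 [0.57  0.01  0.222] [-0.53  0.46  0.57  1.79 -0.29  0.98  0.14]
1 [0.519 0.012 0.083] [-0.44  0.57  0.42  2.   -0.38  0.64  0.21]
-1 [0.7   0.007 0.385] [ 0.47  0.74 -1.08  1.13  0.63  1.6   2.66]
-1 [0.7   0.007 0.295] [ 0.5   0.81 -1.08  1.27  0.69  1.45  2.6 ]
-1 [0.57  0.01  0.222] [ 0.65  0.65 -1.07  1.72  0.62  1.15  2.51]
-1 [0.519 0.012 0.083] [-0.87  0.87  1.09  2.02 -1.01  0.92 -2.39]
```

```bash
python3 - <<'E'
from h import *
import cv2
R=rot(1)
p=env.get_state()["ee_pos"]
env.move_linear([p[0],p[1],.42],velocity=.25)
env.goto(tcp(1.41)+[0,0,.11],R)
env.set_gripper(.055,25)
for c in("side","top"): cv2.imwrite(f"pics/{c}1.png",env.read_camera(c))
s=env.get_state();print(s["time"],s["ee_pos"],s["contact_force"],s["finger_gap"])
for c in("side","top"):
    r=env.spot_point(c,"cover_bar");print(c,[(np.round(x["at"],1).tolist(),round(x["p"],2)) for x in r[:2]], proj(c,tcp(1.41,off=0)))
E
python3 -c "
import cv2
a=cv2.imread('pics/side1.png')[40:290,150:350];b=cv2.imread('pics/top1.png')[60:260,180:360]
cv2.imwrite('pics/z1.png',cv2.hconcat([cv2.resize(a,(400,500)),cv2.resize(b,(400,500))]))"
```

```text
4.9917 [0.69988039 0.00659267 0.40521794] [ 0.30893534 -0.07816124 -0.32930952] 0.05506585011414885
side [] [224.92282213 115.00321674]
top [([270.0, 136.3], 0.9)] [272.39142376 140.94752034]
```

View pics/z1.png

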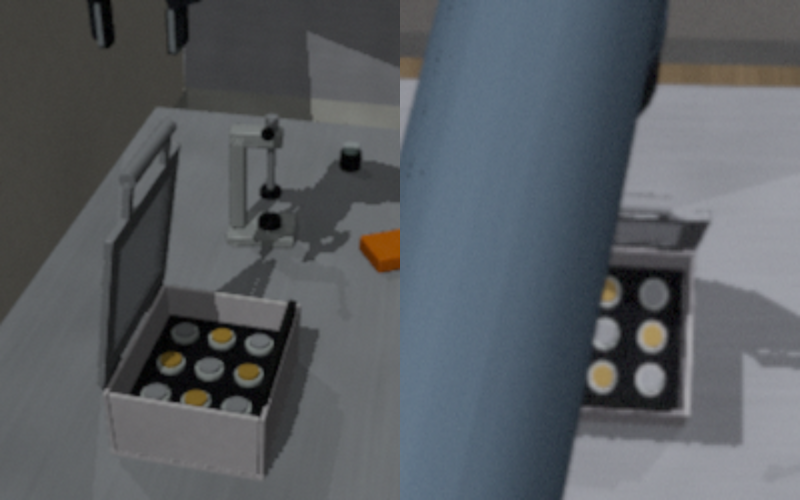

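The side crop shows the open fingers above the upright bar, which lies between them at about crop (148,150). I'll descend with a contact guard.

```bash
python3 - <<'E'
from h import *
import cv2
p=tcp(1.41);p[0]+=.004
env.move_linear(p+[0,0,.11],velocity=.1)
print(env.move_linear(p,velocity=.08,contact_N=4))
cv2.imwrite("pics/side2.png",env.read_camera("side"))
s=env.get_state();print(s["time"],s["ee_pos"],s["contact_force"],s["finger_gap"])
E
python3 -c "
import cv2
a=cv2.imread('pics/side2.png')[40:240,150:350];cv2.imwrite('pics/z2.png',cv2.resize(a,(600,600)))"
```

```text
False
6.9167 [0.70417355 0.00647535 0.29581508] [-0.13144059 -0.73625005  1.07152732] 0.055130319008559796
```

View pics/z2.png

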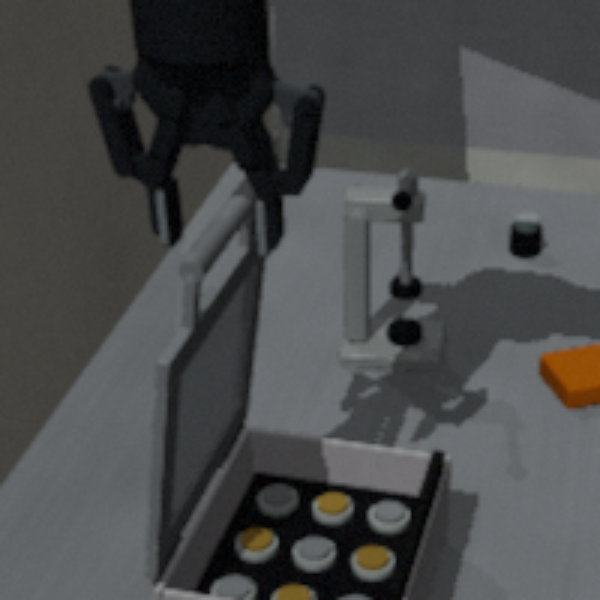

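The fingers straddle the bar at zoom (215,235). Next I'll grip it.

```bash
python3 - <<'E'
from h import *
import cv2
env.set_gripper(0.0,25)
cv2.imwrite("pics/side3.png",env.read_camera("side"))
s=env.get_state();print(s["time"],s["ee_pos"],s["contact_force"],s["finger_gap"])
E
python3 -c "
import cv2
a=cv2.imread('pics/side3.png')[40:240,150:350];cv2.imwrite('pics/z3.png',cv2.resize(a,(600,600)))"
```

```text
7.4 [0.7036571  0.00654889 0.2954417 ] [-2.84254597  0.90637084  2.57404458] 0.014869373130696723
```

View pics/z3.png

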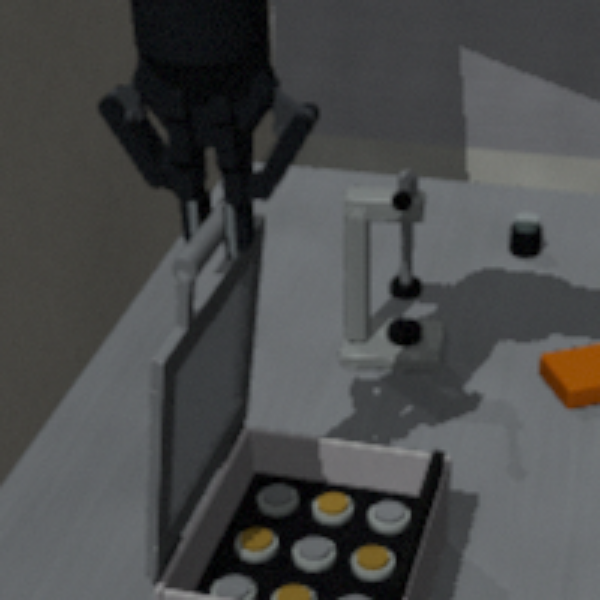

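```bash
cat > arc.py <<'E'
from h import *
def arc(th0,th1,n,v,r,stop=None):
    R=rot(1)
    for th in np.linspace(th0,th1,n+1)[1:]:
        env.move_linear(tcp(th,r),R,velocity=v)
        s=env.get_state();F=s["contact_force"]
        u=-np.cos(th)*ex+np.array([0,0,np.sin(th)]);t=-np.sin(th)*ex-np.array([0,0,np.cos(th)])
        Fr,Ft=F@u,F@t
        print(round(s["time"],2),"th%.3f r%.4f Fr%.1f Ft%.1f gap%.4f"%(th,r,Fr,Ft,s["finger_gap"]),(s["ee_pos"]-tcp(th,r)).round(4),F.round(1))
        r+=np.clip(1e-4*Fr,-.001,.001)
        if np.linalg.norm(F)>35: print("STOP high");break
        if stop is not None and F[2]>stop: print("landed");break
    return r,th
E
python3 - <<'E'
from arc import *
print(arc(1.428,1.1,6,.08,.215))
E
```

```text
7.7 th1.373 r0.2150 Fr0.1 Ft1.1 gap0.0150 [-0.0003  0.0002 -0.0002] [-1.1  0.6 -0.2]
8.0 th1.319 r0.2150 Fr2.9 Ft1.9 gap0.0153 [-0.0001  0.0002  0.0002] [-2.6  0.   2.3]
8.3 th1.264 r0.2153 Fr4.4 Ft1.7 gap0.0149 [-0.0004  0.0002  0.0001] [-2.9  1.1  3.7]
8.6 th1.209 r0.2157 Fr4.1 Ft2.8 gap0.0149 [-0.0005  0.0003 -0.0002] [-4.1  1.6  2.9]
8.9 th1.155 r0.2161 Fr2.8 Ft2.2 gap0.0153 [-0.0005  0.0003 -0.0003] [-3.   2.4  1.7]
9.2 th1.100 r0.2164 Fr0.5 Ft2.0 gap0.0151 [-0.0005  0.0003 -0.0004] [-1.9  2.4 -0.4]
(np.float64(0.21647696639487435), np.float64(1.1))
```

```bash
python3 - <<'E'
from arc import *
print(arc(1.1,.3,16,.06,.2165))
import cv2;cv2.imwrite("pics/side4.png",env.read_camera("side"))
E
python3 -c "
import cv2
a=cv2.imread('pics/side4.png')[90:290,170:370];cv2.imwrite('pics/z4.png',cv2.resize(a,(600,600)))"
```

```text
9.53 th1.050 r0.2165 Fr0.7 Ft1.3 gap0.0149 [-0.0006  0.0003 -0.0004] [-1.4  3.5 -0. ]
9.87 th1.000 r0.2166 Fr-0.2 Ft2.2 gap0.0148 [-0.0008  0.0003 -0.0005] [-1.7  3.  -1.3]
10.2 th0.950 r0.2166 Fr-1.3 Ft2.6 gap0.0149 [-0.0007  0.0002 -0.0005] [-1.2  4.2 -2.6]
10.53 th0.900 r0.2164 Fr-1.5 Ft2.7 gap0.0152 [-0.0007  0.0001 -0.0006] [-1.1  3.5 -2.9]
10.87 th0.850 r0.2163 Fr-1.1 Ft3.7 gap0.0148 [-0.0009  0.0001 -0.0006] [-1.9  3.8 -3.3]
11.2 th0.800 r0.2162 Fr-0.7 Ft2.3 gap0.0148 [-0.0008  0.     -0.0005] [-1.1  3.8 -2.1]
11.53 th0.750 r0.2161 Fr0.5 Ft4.2 gap0.0153 [-0.0003 -0.     -0.0002] [-3.1  4.6 -2.8]
11.87 th0.700 r0.2161 Fr-0.8 Ft3.5 gap0.0151 [ 0.0001 -0.0001 -0.    ] [-1.5  3.4 -3.2]
12.2 th0.650 r0.2161 Fr-2.9 Ft3.4 gap0.0154 [ 0.0001 -0.0002 -0.0001] [ 0.3  4.  -4.5]
12.53 th0.600 r0.2158 Fr-1.5 Ft4.2 gap0.0152 [-0.0001 -0.0002 -0.0002] [-1.   3.2 -4.3]
12.87 th0.550 r0.2156 Fr-1.5 Ft3.8 gap0.0151 [-0.0001 -0.0002 -0.0001] [-0.7  2.7 -4. ]
13.2 th0.500 r0.2155 Fr-0.2 Ft4.4 gap0.0150 [-0.0002 -0.0002 -0.0002] [-1.9  1.4 -4. ]
13.53 th0.450 r0.2154 Fr-0.0 Ft4.1 gap0.0150 [-0.0001 -0.0002 -0.0002] [-1.7  1.6 -3.7]
13.87 th0.400 r0.2154 Fr-1.5 Ft3.6 gap0.0154 [-0.     -0.0002 -0.0002] [ 0.   1.2 -3.9]
14.2 th0.350 r0.2153 Fr-1.5 Ft4.0 gap0.0144 [-0.0001 -0.0002 -0.0002] [ 0.   0.3 -4.2]
14.53 th0.300 r0.2152 Fr0.7 Ft4.4 gap0.0153 [-0.0002 -0.0002 -0.0003] [-1.9  0.6 -4. ]
(np.float64(0.21522168330850747), np.float64(0.3))
```

View pics/z4.png

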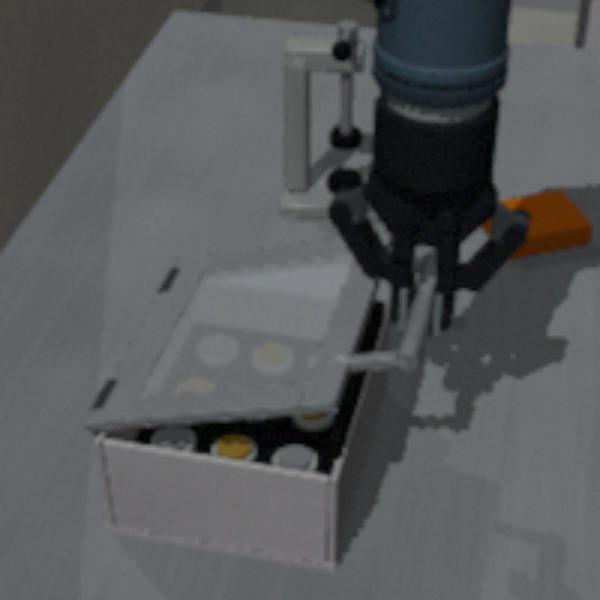

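```bash
python3 - <<'E'
from arc import *
r,th=arc(.3,.1,5,.04,.2152)
print(arc(.1,-.06,40,.01,r,stop=1.0))
E
```

```text
14.95 th0.260 r0.2152 Fr-0.7 Ft4.6 gap0.0152 [-0.0001 -0.0001 -0.0003] [-0.5 -0.5 -4.6]
15.32 th0.220 r0.2151 Fr0.9 Ft3.4 gap0.0151 [-0.0002 -0.0001 -0.0004] [-1.6 -2.  -3.1]
15.68 th0.180 r0.2152 Fr1.1 Ft3.9 gap0.0151 [-0.     -0.0001 -0.0003] [-1.9 -1.9 -3.6]
16.05 th0.140 r0.2153 Fr-0.4 Ft4.6 gap0.0150 [ 0.0001 -0.0001 -0.0003] [-0.3 -1.5 -4.6]
16.42 th0.100 r0.2153 Fr-0.4 Ft4.3 gap0.0149 [ 0.0001 -0.0001 -0.0003] [-0.1 -1.8 -4.3]
16.67 th0.096 r0.2153 Fr0.2 Ft3.0 gap0.0152 [ 0. -0. -0.] [-0.6 -1.4 -3. ]
16.92 th0.092 r0.2153 Fr-0.6 Ft2.1 gap0.0149 [ 0.0001 -0.      0.    ] [ 0.3 -2.3 -2.1]
17.17 th0.088 r0.2152 Fr1.3 Ft2.6 gap0.0147 [ 0. -0.  0.] [-1.6 -2.4 -2.5]
17.42 th0.084 r0.2153 Fr0.9 Ft1.8 gap0.0150 [ 0.0002 -0.      0.    ] [-1.1 -2.1 -1.7]
17.67 th0.080 r0.2154 Fr-1.0 Ft2.6 gap0.0151 [ 0.0002 -0.0001 -0.    ] [ 0.7 -2.9 -2.7]
17.92 th0.076 r0.2153 Fr-0.2 Ft2.5 gap0.0152 [ 0.0001 -0.0001 -0.0001] [-0.1 -2.2 -2.5]
18.17 th0.072 r0.2153 Fr-1.1 Ft2.8 gap0.0150 [ 0.0001 -0.     -0.    ] [ 0.8 -2.2 -2.8]
18.42 th0.068 r0.2152 Fr0.5 Ft2.0 gap0.0149 [-0.     -0.     -0.0001] [-0.7 -1.5 -1.9]
18.67 th0.064 r0.2153 Fr-0.1 Ft2.5 gap0.0152 [ 0.     -0.0001 -0.0001] [-0.1 -2.4 -2.5]
18.92 th0.060 r0.2153 Fr0.5 Ft-1.4 gap0.0150 [ 0.0001 -0.      0.0001] [-0.5 -2.4  1.4]
landed
(np.float64(0.21531029959045878), np.float64(0.060000000000000005))
```

```bash
python3 - <<'E'
from arc import *
env.pause(.3);print(env.get_state()["contact_force"])
print(arc(.06,.05,5,.005,.2153,stop=3.0))
env.pause(.3);print(env.get_state()["contact_force"])
E
```

```text
[-0.57960821 -1.83526305  3.1062354 ]
19.47 th0.058 r0.2153 Fr2.6 Ft-4.6 gap0.0146 [ 0.0001 -0.      0.0002] [-2.4 -2.2  4.7]
landed
(np.float64(0.21556046503640514), np.float64(0.057999999999999996))
[-1.37103808 -1.8303953   5.97095088]
```

```bash
python3 - <<'E'
from arc import *
import cv2
env.set_gripper(.036)
s=env.get_state();print(s["time"],s["contact_force"],s["finger_gap"])
R=rot(1)
p=tcp(.058,.2153);p0=p.copy()
env.move_linear(p+[0,0,.075],R,velocity=.1)
env.set_gripper(0.0,40)
cv2.imwrite("pics/side5.png",env.read_camera("side"))
s=env.get_state();print(s["time"],s["contact_force"],s["finger_gap"],s["ee_pos"])
r=env.spot_point("side","cover_bar");print([(x["at"],x["p"]) for x in r], proj("side",p+[0,0,.019]))
E
python3 -c "
import cv2
a=cv2.imread('pics/side5.png')[90:290,170:370];cv2.imwrite('pics/z5.png',cv2.resize(a,(600,600)))"
```

```text
20.1 [0.37892229 0.17489002 0.85074424] 0.0360707570335247
21.4833 [-0.13773966 -0.1223311  -0.47383712] -0.0001506385279451941 [0.51941591 0.01151892 0.17038514]
[([310.2, 211.1], 0.77)] [313.72869737 211.57358657]
```

View pics/z5.png

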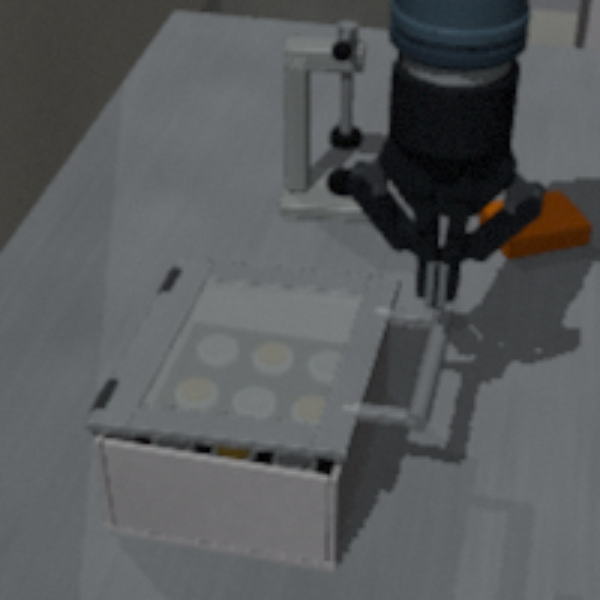

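The cover rests on the seal, with the bar running from zoom (420,420) to (435,320) and the shut fingers above its middle. Now I'll press in small steps.

```bash
python3 - <<'E'
from arc import *
import cv2
R=rot(1)
p=env.get_state()["ee_pos"].copy();p[:2]=tcp(.05,.2153)[:2]
q=p.copy();q[2]=.132;env.move_linear(q,R,velocity=.06)
env.pause(.15);b=env.get_state()["contact_force"][2];print("bias",b)
z=.132;hit=env.move_linear([p[0],p[1],.112],R,velocity=.008,contact_N=2.0)
s=env.get_state();z=s["ee_pos"][2];print(hit,s["time"],z,s["contact_force"])
if hit:
  for i in range(50):
    z-=.0003
    env.move_linear([p[0],p[1],z],R,velocity=.008);env.pause(.06)
    s=env.get_state();f=s["contact_force"][2]-b
    print(round(s["time"],2),"z%.4f ee%.4f F%.1f"%(z,s["ee_pos"][2],f),s["contact_force"][:2].round(1))
    if f>10.5: break
  env.pause(.3);print(env.get_state()["contact_force"])
E
```

```text
bias 1.228370430861039
True 23.7417 0.12301514666670113 [0.77501663 0.58004495 2.07433288]
24.05 z0.1227 ee0.1228 F2.8 [-0.7  0.3]
24.36 z0.1224 ee0.1224 F3.1 [-0.9 -0.1]
24.67 z0.1221 ee0.1221 F2.5 [-1.5 -0.2]
24.98 z0.1218 ee0.1217 F2.0 [-1.3  0.1]
25.28 z0.1215 ee0.1215 F2.3 [-0.4 -0.3]
25.59 z0.1212 ee0.1212 F2.5 [-1.7  0.2]
25.9 z0.1209 ee0.1208 F1.9 [-2.6  0.6]
26.21 z0.1206 ee0.1205 F3.3 [-2.4 -0.2]
26.52 z0.1203 ee0.1202 F3.2 [-4.   0.3]
26.82 z0.1200 ee0.1200 F1.5 [-2.1  0.1]
27.13 z0.1197 ee0.1198 F2.8 [-1.6  0.5]
27.44 z0.1194 ee0.1195 F3.4 [-0.7  0.3]
27.75 z0.1191 ee0.1191 F2.8 [-1.6 -0.2]
28.06 z0.1188 ee0.1188 F2.1 [-1.2  0.2]
28.37 z0.1185 ee0.1185 F3.4 [-1.9 -0.3]
28.68 z0.1182 ee0.1182 F2.2 [-0.8  0.1]
28.98 z0.1179 ee0.1179 F3.8 [-0.2 -0. ]
29.29 z0.1176 ee0.1176 F2.7 [-1.3  0.2]
29.6 z0.1173 ee0.1173 F2.4 [-1.5  0.2]
29.91 z0.1170 ee0.1171 F3.8 [-2.6  0.9]
30.22 z0.1167 ee0.1170 F6.0 [-3.2 -0.4]
30.52 z0.1164 ee0.1169 F8.6 [-3.8  0.4]
30.83 z0.1161 ee0.1168 F12.4 [-4.6  0.1]
[-4.47349222  0.10022906 13.52922387]
```

The seal slid at about 3 N over roughly 6 mm, then the force rose sharply to about 13 N, which is the stop. Next I'll let go.

```bash
python3 - <<'E'
from arc import *
import cv2
p=env.get_state()["ee_pos"].copy()
env.move_linear([p[0],p[1],p[2]+.02],velocity=.03)
env.move_linear([p[0],p[1],.30],velocity=.15)
for c in("side","top"): cv2.imwrite(f"pics/{c}6.png",env.read_camera(c))
for n in("dish","press","mat_block","tweezer","cover_bar"):
    print(n,[(c,[np.round(x["at"],1).tolist() for x in env.spot_point(c,n)[:1]]) for c in("side","top")])
s=env.get_state();print(s["time"],s["contact_force"],s["ee_pos"])
E
python3 -c "
import cv2
a=cv2.imread('pics/side6.png');b=cv2.imread('pics/top6.png')
cv2.imwrite('pics/z6.png',cv2.vconcat([cv2.resize(a[90:290,150:420],(540,400)),b[100:300,10:550][:, :540]]))"
```

```text
dish [('side', [[330.5, 366.6]]), ('top', [])]
press [('side', [[279.5, 154.2]]), ('top', [])]
mat_block [('side', [[349.4, 166.8]]), ('top', [[406.4, 271.8]])]
tweezer [('side', [[198.8, 363.7]]), ('top', [[152.4, 188.4]])]
cover_bar [('side', []), ('top', [])]
33.8167 [-0.86435721 -0.54980988  0.31881573] [0.51938709 0.01157961 0.2999895 ]
```

View pics/z6.png

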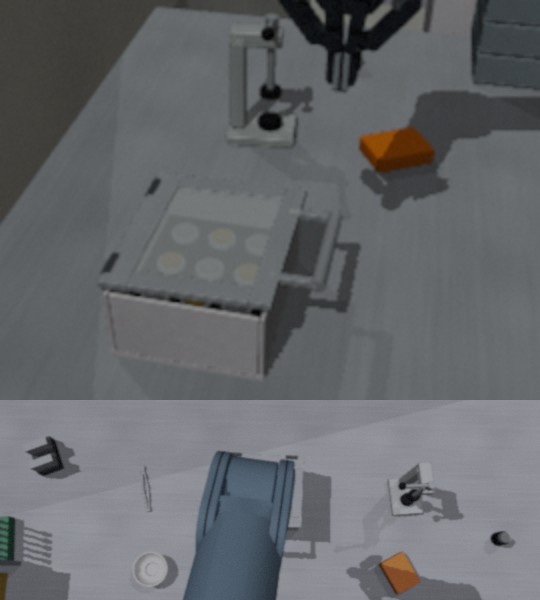

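The case is shut, the fingers hang well clear of the bar at about (325,245), and the press, block, dish and tweezer look unmoved.

```bash
python3 - <<'E'
from h import *
env.finish_job();print(env.get_state()["time"])
E
```

```text
the job is handed in; nothing more can be done
the job is handed in; nothing more can be done
```

The case is closed, the seal is pressed to its stop, and the job was handed in at about 34 s of the 67 s allowed.

- **Lowering:** I gripped the bar, pushed the cover off the friction hold and carried it down. It landed on the seal at about 0.06 rad. I let go only once the upward force (about 6 N) showed the seal was carrying it.
- **Pressing:** With the fingers shut on the bar, the seal slid at about 2–4 N over some 6 mm of bar travel. The force then rose sharply to 12–13.5 N and I stopped there. The force zero drifted by about 1 N.
- **Last checks:** After lifting clear, the tool read about 1 N and the side picture shows the cover down with the fingers well above it. The dish, press, block and tweezer were found within about 4 px of where they started.
- **What could not be checked:** In the last pictures the bar was found in neither view, and the dish and press not in the top one. The press is therefore confirmed by the network only in the side view, where it read 4 px off, though both objects look unmoved in the top picture.

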